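# Set out the finished record clocks on the display rack

## Robot

A 6-joint arm with a two-finger parallel gripper is mounted at the origin on the work surface. World frame = base frame: x ahead of the robot, y to its left, z up, the work surface at z = 0. Lengths are in mm, angles in rad, forces in N, time in s.
With the tool pointing down it reaches from about 350 to 875 mm from the base axis. Payload 4.2 kg.
Tool frame: the origin (TCP) lies at the very end of the fingers, on their centre line; the grasp point (between the pads) lies 19 mm behind it; z points along the fingers, y is the line along which they close (so a half turn about z gives the same grasp; the last joint's range is limited). The gripper opens to 85 mm and grips with 20 to 120 N. Pads are 22 mm wide; open, the fingers measure 114 mm over their backs; the gripper's body (76 mm by 85 mm) begins 54 mm behind the grasp point. The pads swing forward as they close: fully open they stand 13 mm farther back than shut.
Start: joints at [-1.048, 0.385, 0.008, 0, -1.194, -0.259], TCP at [162.986, -603.353, 231.312] pointing down, gripper open.
Joint ranges: [-3.14, 3.14], [-1.21, 2.06], [-1.07, 1.41], [-3.16, 2.05], [-2.99, -0.16], [-3.1, 3.1]. Speed limits (rad/s): [2.79, 2.79, 3.14, 3.14, 3.14, 3.14].

## Interface

Orientations are given as a unit quaternion [x, y, z, w].
In Python, from bench import arm, optics gives the robot as it stands. The module is installed in compiled form; this text tells all that it offers.
- The arm moves only by the tool step_arm, never from a script. Its argument "motion" is a list of rows, each an object with "dr": the turn, a rotation vector about the tool's x, y, z in units of 8 degrees (1.0 is 8 degrees), a list of three; "slide": the shift along the tool's x, y, z in mm, a list of three; "jaw": the finger opening in mm, from 0 to 85.4. A call has exactly 8 rows; each row is the pose to reach, as a shift and turn from the pose commanded when the call began, along the tool's axes at that moment; what a row does not reach only later rows make up. A row lasts 1/8 s, in which the tool goes at most 62.5 mm and 10.7 degrees, less where a joint would pass 70% of its speed; a pose out of reach is approached as far as the arm can. A call with a gripper value outside its range is refused whole. The fingers move at their own pace and stop on an object; the grip force is fixed at half the most. Time passes only in rows, so rows that repeat a pose let the fingers close, or fill a call up. It gives the time, the measured TCP pose, the force, the opening and the grip force at its end, in the units of the state.
- arm.read_state(): the state, without advancing time (a new reading comes with each control period).
- optics.get_image(name): name is "scene" or "side" or "wrist"; returns the picture (480x640x3 uint8, blue, green, red); there is no depth.
- optics.camera_info(name): a dict with "camera_matrix" (3x3 intrinsics, pixels), "k1" (the pictures are not rectified: a ray, as slopes to the right and down, at radius r is drawn at 1 + k1 r^2 times it, then the intrinsics apply), "view" (4x4, takes a point from world to camera coordinates); the wrist camera has in their place "T_tool_cam" (4x4, takes a point from camera to tool coordinates, whose origin is the TCP and whose axes are the flange's). Camera axes: x right, y up, looking along -z (the intrinsics and any distortion apply to the point x, -y, -z); pixel columns grow to the right and rows downward; lengths in mm; the calibration is good to about 2 mm. A picture is of the moment at which its call begins: read the wrist's pose just before it. camera_info takes no time and is no camera call.
- arm.job_done(): hands the job in; it is judged then, once.
The state is a dict: "clock": time; "joints": joint angles; "joint_vel": joint speeds; "joint_efforts": joint torques, N m; "position": TCP position; "ee_rot": TCP orientation; "contact_force": force on the tool from outside, world axes, zero at the start; "wrist_torque": the same for the moment, N m; "gripper_width": finger opening in mm; "grasp_force": force on a finger pad.
Only numpy, scipy, OpenCV 4.12 (cv2) and the standard library are available. Lean on these libraries where they do the work, as an engineer would, in place of code of your own. Each camera call takes 0.05 s, during which the arm holds its last target. There are 200 camera calls.

## Task

Move the four finished clocks one at a time from the drying rack to the display rack, each into the bay of its own colour, filling the bays in order from the one farthest from the robot to the nearest. Set each one down gently, not dropped, centred in its bay with its foot on the sill and its back leaning against the rests, and let it go before fetching the next. Leave the paint jar and the pen cup where they stand.

Things in the scene. Friction and masses are not known exactly. Their poses are not given: they have to be found in the camera images.
- clock_red: Desk clock: red board 14 mm thick (its x), 100 wide (y), 120 high (z), black record dial on the +x face. Origin: centre of its underside. Starts upright in a slot of the drying rack, thin edge up, dial away from the robot. Draw it straight up at least 40 mm to clear the slot's pegs; best gripped across its 14 mm at the middle of the top edge.
- bay_red: Red fixed display bay, 104 mm wide (y), +x away from the robot. Origin: centre of its underside, z up. Its rests lean 15 deg from vertical, tops towards -x. A clock home in it has the centre of its underside 18 mm above this origin (x = y = 0) and its z axis 15 deg towards -x. Two back rests 85 mm long, 18 mm wide, centred 40 mm either side of the middle; free between them.
- clock_yellow: Desk clock: yellow board 14 mm thick (its x), 100 wide (y), 120 high (z), black record dial on the +x face. Origin: centre of its underside. Starts upright in a slot of the drying rack, thin edge up, dial away from the robot. Drying rack: plywood board 310 x 120 x 15 mm, four slots 72 mm apart in a row along the clocks' x.
- bay_yellow: Yellow fixed display bay, 104 mm wide (y), +x away from the robot. Origin: centre of its underside, z up. Its rests lean 15 deg from vertical, tops towards -x. A clock home in it has the centre of its underside 18 mm above this origin (x = y = 0) and its z axis 15 deg towards -x. The sill is square to the rests, so slopes down towards -x.
- clock_blue: Desk clock: blue board 14 mm thick (its x), 100 wide (y), 120 high (z), black record dial on the +x face. Origin: centre of its underside. Starts upright in a slot of the drying rack, thin edge up, dial away from the robot. Each slot: two pairs of pegs 35 mm high, 16 mm wide, centred 38 mm either side of the middle, 19 mm apart along x; free between them.
- bay_blue: Blue fixed display bay, 104 mm wide (y), +x away from the robot. Origin: centre of its underside, z up. Its rests lean 15 deg from vertical, tops towards -x. A clock home in it has the centre of its underside 18 mm above this origin (x = y = 0) and its z axis 15 deg towards -x. The sill runs 8 mm ahead of a clock that is home, to a lip 10 mm high; so lower the clock along its own leaning height.
- clock_white: Desk clock: white board 14 mm thick (its x), 100 wide (y), 120 high (z), black record dial on the +x face. Origin: centre of its underside. Starts upright in a slot of the drying rack, thin edge up, dial away from the robot. About 0.11 kg like the others; the four clocks are alike but for colour, in any order in the rack.
- bay_white: White fixed display bay, 104 mm wide (y), +x away from the robot. Origin: centre of its underside, z up. Its rests lean 15 deg from vertical, tops towards -x. A clock home in it has the centre of its underside 18 mm above this origin (x = y = 0) and its z axis 15 deg towards -x. The bays sit in any order 72 mm apart in a row along x on a dark rail, all with one heading.
- paint_jar: Paint jar with a black cap, 54 mm across, 65 mm high, loose on the table between the two racks; a bystander. Origin: centre of its underside.
- pen_cup: Metal cup of pens, 58 mm across, 91 mm high with the pens, loose on the table between the two racks; a bystander. Origin: centre of its underside.

How it is judged:
By the outcome, as a careful person would: the job done as asked, in the order asked, and still so for the second after the job is handed in, with the robot touching nothing.
It also fails if it takes over 112 s, if anything falls off the work surface, if the arm or the gripper's body presses on something with over 40 N, if the wrist force passes 120 N, or if a joint passes its speed limit or range.

## Working session

There is one attempt and no reset: what is moved stays moved. The work goes in short steps, Python scripts to look and compute and a tool call to move; the robot and the scene stay as the last step left them, time stands still between calls to the robot, and variables do not carry over. Pictures are saved under pics/ and viewed, at most 15 in all, crops included, and the job is handed in when it is done.

Besides the shell and the picture viewer there is one more tool, called after ">>>" by a JSON object that holds its "fn" and its "kwargs". step_arm: Moves the arm, as the interface text tells. Its arguments: {"type":"object","properties":{"motion":{"type":"array","items":{"type":"object","properties":{"dr":{"type":"array","items":{"type":"number"}},"slide":{"type":"array","items":{"type":"number"}},"jaw":{"type":"number"}}}}},"required":["motion"]}

```bash
mkdir -p pics; python3 - <<'E'
from bench import arm, optics
import cv2,numpy as np
np.set_printoptions(suppress=True,precision=4)
s=arm.read_state();print(s)
for n in("scene","side","wrist"):
    print(n,optics.camera_info(n))
    cv2.imwrite(f"pics/{n}0.png",optics.get_image(n))
E
```

```text
{'clock': 0.0, 'joints': array([-1.0485,  0.3855,  0.0066, -0.0005, -1.194 , -0.2586]), 'joint_vel': array([-0.0009, -0.0005,  0.0012, -0.0014, -0.0007,  0.0008]), 'joint_efforts': array([  0.0012, -39.2289,  18.8404,   4.186 ,  -0.0046,  -0.    ]), 'position': array([ 162.7914, -602.8085,  230.2292]), 'ee_rot': array([-0.1314,  0.9913,  0.0011, -0.0002]), 'contact_force': array([-1.069 , -0.7507,  0.1701]), 'wrist_torque': array([-0.0022, -0.0213, -0.0244]), 'grasp_force': 0.0, 'gripper_width': 85.59543029269051}
scene {'camera_matrix': array([[559.0936,   0.    , 315.4288],
       [  0.    , 559.0936, 232.0467],
       [  0.    ,   0.    ,   1.    ]]), 'k1': -0.06646895652040924, 'view': array([[   -0.6053,     0.7959,    -0.0133,   335.7165],
       [   -0.6342,    -0.4721,     0.6123,   282.4845],
       [    0.481 ,     0.3791,     0.7905, -1126.3456],
       [    0.    ,     0.    ,     0.    ,     1.    ]])}
side {'camera_matrix': array([[588.4543,   0.    , 324.7041],
       [  0.    , 588.4543, 249.5745],
       [  0.    ,   0.    ,   1.    ]]), 'k1': -0.175590304296684, 'view': array([[    0.9997,    -0.0222,     0.0141,  -533.8513],
       [    0.0035,     0.641 ,     0.7675,   -50.8404],
       [   -0.0261,    -0.7672,     0.6409, -1070.8411],
       [    0.    ,     0.    ,     0.    ,     1.    ]])}
wrist {'camera_matrix': array([[409.8482,   0.    , 316.1903],
       [  0.    , 409.8482, 241.7974],
       [  0.    ,   0.    ,   1.    ]]), 'k1': -0.01807468585904163, 'T_tool_cam': array([[  -0.0009,    0.9564,    0.2922,   74.5371],
       [   1.    ,    0.0011,   -0.0006,    0.7442],
       [  -0.0009,    0.2922,   -0.9564, -142.2406],
       [   0.    ,    0.    ,    0.    ,    1.    ]])}
```

View pics/scene0.png

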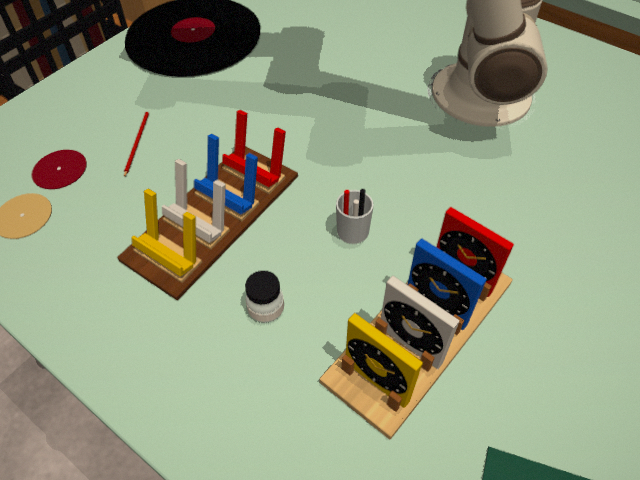

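View pics/side0.png

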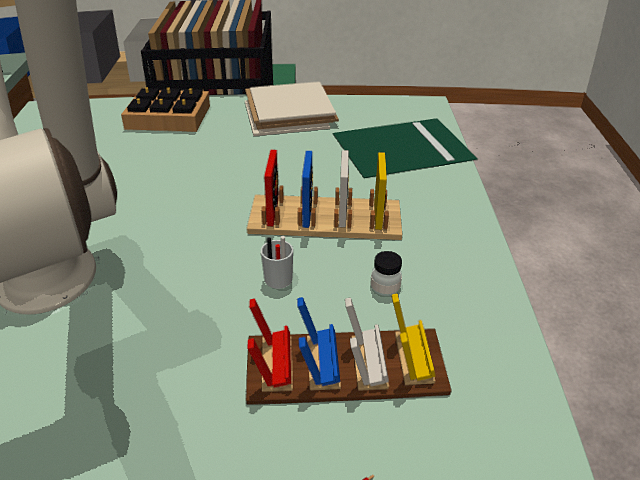

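View pics/wrist0.png

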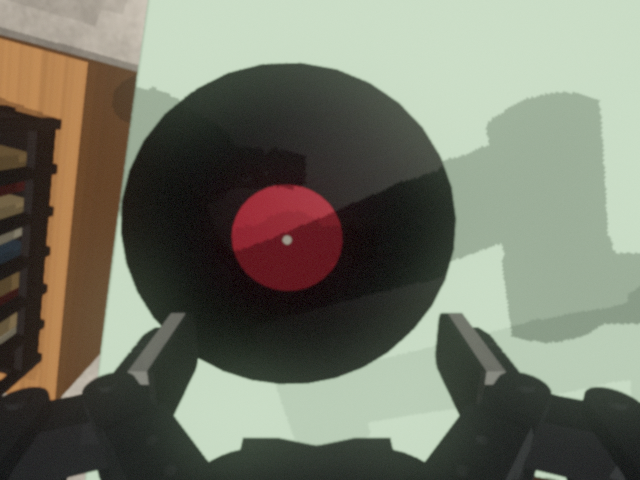

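The scene shows the clocks at right, from far to near yellow (384,333), white (420,305), blue (448,268) and red (478,228). The bays at left run in the same order, yellow (165,230) to red (255,145). The wrist sees only a record on the table.

```bash
cat > h.py <<'E'
from bench import arm, optics
import cv2,numpy as np
from scipy.spatial.transform import Rotation as Rn
np.set_printoptions(suppress=True,precision=3)
def ray(name,px,st=None):
    i=optics.camera_info(name);K=np.array(i["camera_matrix"])
    p=cv2.undistortPoints(np.array(px,float).reshape(-1,1,2),K,np.array([i["k1"],0,0,0.]))[:,0]
    d=np.c_[p[:,0],-p[:,1],-np.ones(len(p))]
    if name=="wrist":
        W=np.eye(4);W[:3,:3]=Rn.from_quat(st["ee_rot"]).as_matrix();W[:3,3]=st["position"]
        T=W@np.array(i["T_tool_cam"])
    else: T=np.linalg.inv(i["view"])
    return T[:3,3],d@T[:3,:3].T
def plane(name,px,z,st=None):
    o,d=ray(name,px,st);return o+d*((z-o[2])/d[:,2])[:,None]
def tri(a,b):
    o1,d1=ray("scene",a);o2,d2=ray("side",b);out=[]
    for u,v in zip(d1,d2):
        s=np.linalg.lstsq(np.c_[u,-v],o2-o1,rcond=None)[0]
        p,q=o1+s[0]*u,o2+s[1]*v;out.append(np.r_[(p+q)/2,np.linalg.norm(p-q)])
    return np.array(out)
def snap(name,fn):
    st=arm.read_state();im=optics.get_image(name);cv2.imwrite("pics/"+fn,im);return st,im
E
python3 - <<'E'
from h import *
print(plane("scene",[[384,333],[420,303],[448,262],[478,228]],135))
print(tri([[240,113],[279,131],[213,137],[250,156],[181,162],[150,192]],[[253,300],[252,339],[301,299],[302,340],[349,300],[396,296]]))
print(tri([[279,131],[250,156],[219,183],[190,214]],[[253,300],[301,299],[349,300],[396,296]]))
E
```

```text
[[637.814 165.973 135.   ]
 [577.911 178.843 135.   ]
 [504.553 176.528 135.   ]
 [431.847 181.855 135.   ]]
[[ 439.657 -221.276  147.554   29.514]
 [ 406.623 -203.918   69.505   29.293]
 [ 506.23  -216.882  146.486   27.758]
 [ 481.059 -205.759   68.387   30.434]
 [ 573.643 -217.176  145.725   26.798]
 [ 641.715 -208.629  145.693   27.029]]
[[ 421.597 -172.828  109.745    1.201]
 [ 493.509 -171.873  110.715    0.932]
 [ 564.524 -172.534  109.451    1.462]
 [ 635.134 -164.567  109.963    4.344]]
```

>>> {"fn": "step_arm", "kwargs": {"motion": [{"dr": [0, 0, -1.0], "slide": [-45, 30, -4], "jaw": 60}, {"dr": [0, 0, -2.2], "slide": [-95, 63, -8], "jaw": 60}, {"dr": [0, 0, -3.5], "slide": [-147, 98, -12], "jaw": 60}, {"dr": [0, 0, -4.8], "slide": [-200, 132, -16], "jaw": 60}, {"dr": [0, 0, -6.1], "slide": [-252, 166, -20], "jaw": 60}, {"dr": [0, 0, -7.4], "slide": [-304, 200, -24], "jaw": 60}, {"dr": [0, 0, -8.6], "slide": [-355, 233, -28], "jaw": 60}, {"dr": [0, 0, -9.4], "slide": [-395, 260, -30], "jaw": 60}]}}

```text
clock: 1.15
position: [477.8, -247.3, 261.4]
ee_rot: [0.711, -0.703, 0.0, -0.0]
contact_force: [-0.2, -1.0, 0.8]
gripper_width: 60.1
grasp_force: 0.0
```

>>> {"fn": "step_arm", "kwargs": {"motion": [{"dr": [0, 0, 0], "slide": [-10, -25, -10], "jaw": 50}, {"dr": [0, 0, 0], "slide": [-20, -50, -20], "jaw": 50}, {"dr": [0, 0, 0], "slide": [-20, -50, -30], "jaw": 50}, {"dr": [0, 0, 0], "slide": [-20, -50, -40], "jaw": 50}, {"dr": [0, 0, 0], "slide": [-20, -50, -40], "jaw": 50}, {"dr": [0, 0, 0], "slide": [-20, -50, -40], "jaw": 50}, {"dr": [0, 0, 0], "slide": [-20, -50, -40], "jaw": 50}, {"dr": [0, 0, 0], "slide": [-20, -50, -40], "jaw": 50}]}}

```text
clock: 2.15
position: [526.2, -229.2, 301.1]
ee_rot: [0.709, -0.705, -0.0, 0.0]
contact_force: [0.1, 0.6, -0.1]
gripper_width: 50.3
grasp_force: 0.0
```

```bash
python3 - <<'E'
from h import *
st,im=snap("wrist","w1.png");print(st["position"],st["ee_rot"]);np.save("st1.npy",st,allow_pickle=True)
E
```

```text
[ 526.157 -229.153  301.059] [ 0.709 -0.705 -0.     0.   ]
```

View pics/w1.png

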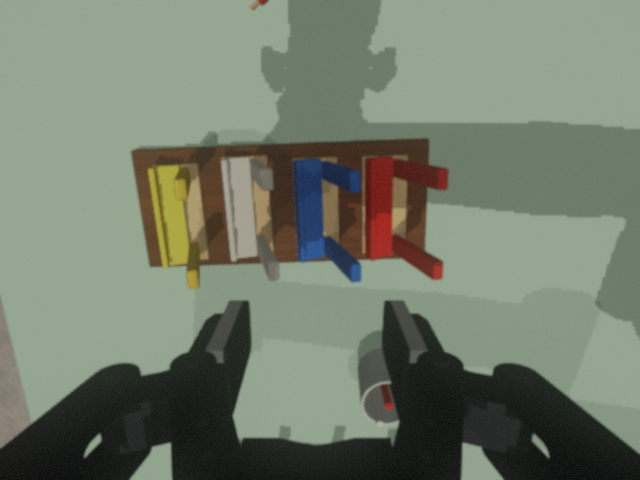

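The wrist shows the rail at (134–428, 139–265), with bays yellow, white, blue and red from left to right. Each bay's rests run towards the lower right. I'll enlarge it to pick corners.

```bash
python3 - <<'E'
from h import *
im=cv2.imread("pics/w1.png")[130:294,130:456]
cv2.imwrite("pics/w1c.png",cv2.resize(cv2.convertScaleAbs(im,alpha=1.5),None,fx=2.45,fy=2.45,interpolation=cv2.INTER_CUBIC))
E
```

```text
(no output)
```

View pics/w1c.png

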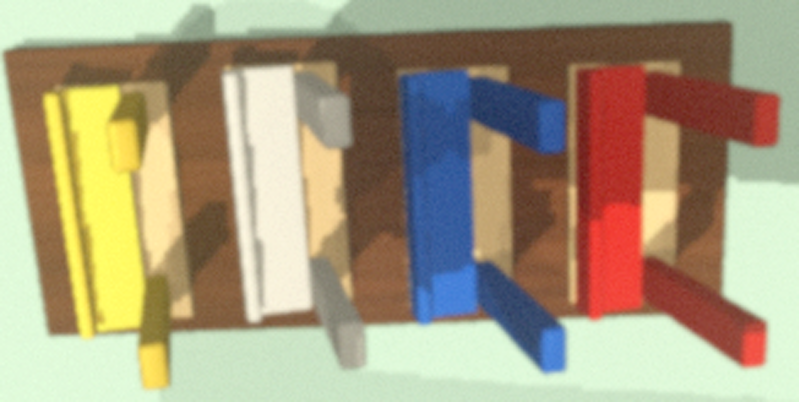

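```bash
python3 - <<'E'
from h import *
st=np.load("st1.npy",allow_pickle=True).item()
c=lambda L:np.array(L)/2.45+[130,130]
t=plane("wrist",c([[125,146],[155,366],[337,122],[345,343],[552,125],[552,349],[767,120],[753,343]]),109,st)
print(t)
for i in range(4):
    d=t[2*i+1]-t[2*i];print((t[2*i]+t[2*i+1])/2,np.linalg.norm(d),np.degrees(np.arctan2(-d[0],d[1])))
# rail corners: z?
r=plane("wrist",c([[8,50],[730,25],[48,333],[722,310]]),15,st);print(r)
# sill back-top edge ends (against rests)
s=plane("wrist",c([[120,88],[145,328],[294,66],[311,308],[468,70],[476,310],[643,66],[643,306]]),40,st);print(s)
s=plane("wrist",c([[47,95],[85,338],[225,72],[254,320],[403,75],[424,322],[580,70],[590,316]]),40,st);print(s)
print(plane("scene",[[118,256],[178,297],[297,172]],15))
E
```

```text
[[ 637.22  -244.979  109.   ]
 [ 633.726 -165.515  109.   ]
 [ 565.708 -253.272  109.   ]
 [ 565.23  -174.684  109.   ]
 [ 494.096 -252.587  109.   ]
 [ 491.527 -172.738  109.   ]
 [ 422.472 -254.652  109.   ]
 [ 419.971 -175.312  109.   ]]
[ 635.473 -205.247  109.   ] 79.54060102713102 2.5177420075664676
[ 565.469 -213.978  109.   ] 78.58963857933965 0.34830482838202803
[ 492.811 -212.662  109.   ] 79.88992264056495 1.8423747117486136
[ 421.221 -214.982  109.   ] 79.3794358416814 1.80549040304581
[[ 714.118 -269.182   15.   ]
 [ 412.417 -280.491   15.   ]
 [ 711.592 -142.835   15.   ]
 [ 405.625 -155.34    15.   ]]
[[ 660.056 -256.344   40.   ]
 [ 658.765 -154.672   40.   ]
 [ 590.248 -265.16    40.   ]
 [ 587.307 -164.061   40.   ]
 [ 521.427 -263.867   40.   ]
 [ 517.248 -163.488   40.   ]
 [ 452.231 -265.783   40.   ]
 [ 446.396 -165.595   40.   ]]
[[ 689.621 -253.513   40.   ]
 [ 685.039 -149.967   40.   ]
 [ 617.725 -262.736   40.   ]
 [ 611.838 -158.538   40.   ]
 [ 547.17  -261.804   40.   ]
 [ 539.357 -157.979   40.   ]
 [ 477.098 -264.086   40.   ]
 [ 468.707 -161.004   40.   ]]
[[ 716.99  -265.774   15.   ]
 [ 712.223 -135.43    15.   ]
 [ 407.61  -152.029   15.   ]]
```

>>> {"fn": "step_arm", "kwargs": {"motion": [{"dr": [0, 0, 0], "slide": [-40, -1, 0], "jaw": 50}, {"dr": [0, 0, 0], "slide": [-95, -2, 0], "jaw": 50}, {"dr": [0, 0, 0], "slide": [-150, -3, 0], "jaw": 50}, {"dr": [0, 0, 0], "slide": [-205, -4, 0], "jaw": 50}, {"dr": [0, 0, 0], "slide": [-260, -5, 0], "jaw": 50}, {"dr": [0, 0, 0], "slide": [-315, -6, 0], "jaw": 50}, {"dr": [0, 0, 0], "slide": [-360, -6, 0], "jaw": 50}, {"dr": [0, 0, 0], "slide": [-380, -6, 0], "jaw": 50}]}}

```text
clock: 3.2
position: [530.1, 153.1, 301.0]
ee_rot: [0.71, -0.704, -0.0, 0.0]
contact_force: [1.1, -0.2, -0.3]
gripper_width: 50.1
grasp_force: 0.0
```

>>> {"fn": "step_arm", "kwargs": {"motion": [{"dr": [0, 0, 0], "slide": [0, 0, 0], "jaw": 50}, {"dr": [0, 0, 0], "slide": [0, 0, 0], "jaw": 50}, {"dr": [0, 0, 0], "slide": [0, 0, 0], "jaw": 50}, {"dr": [0, 0, 0], "slide": [0, 0, 0], "jaw": 50}, {"dr": [0, 0, 0], "slide": [0, 0, 0], "jaw": 50}, {"dr": [0, 0, 0], "slide": [0, 0, 0], "jaw": 50}, {"dr": [0, 0, 0], "slide": [0, 0, 0], "jaw": 50}, {"dr": [0, 0, 0], "slide": [0, 0, 0], "jaw": 50}]}}

```text
clock: 4.2
position: [530.3, 151.0, 301.3]
ee_rot: [0.709, -0.705, -0.0, 0.0]
contact_force: [-0.9, 0.5, -0.3]
gripper_width: 50.3
grasp_force: 0.0
```

```bash
python3 - <<'E'
from h import *
st,im=snap("wrist","w2.png");print(st["position"],st["ee_rot"]);np.save("st2.npy",st,allow_pickle=True)
E
```

```text
[530.319 151.007 301.298] [ 0.709 -0.705 -0.     0.   ]
```

View pics/w2.png

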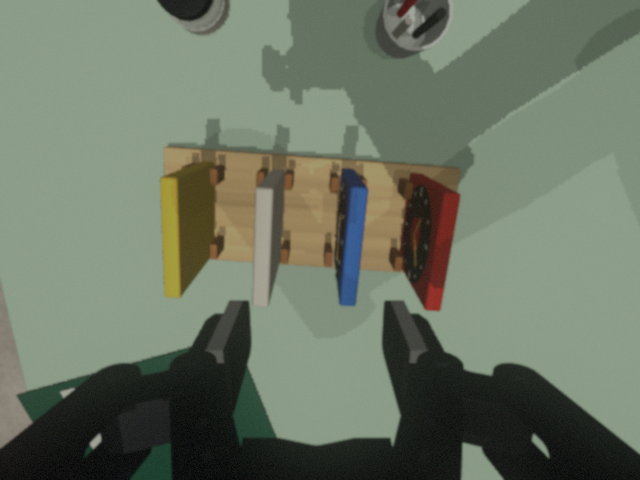

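The wrist view shows the four clock tops as narrow bars: yellow (172,236), white (263,248), blue (353,244) and red (441,251).

```bash
python3 - <<'E'
from h import *
st=np.load("st2.npy",allow_pickle=True).item()
a=plane("wrist",[[170,178],[175,296],[264,189],[262,304],[357,184],[348,304],[449,192],[433,308]],135,st)
for i in range(4):
    p,q=a[2*i],a[2*i+1];d=q-p;print((p+q)/2,np.linalg.norm(d),np.degrees(np.arctan2(-d[0],d[1])))
print(plane("wrist",[[165,147],[460,168]],15,st))
E
```

```text
[643.235 170.445 135.   ] 97.08887479973671 -3.2604623805490203
[572.192 177.859 135.   ] 95.71724679754041 -2.853162127250464
[501.5   175.598 135.   ] 99.44047997441068 -2.3464488653182465
[431.083 180.115 135.   ] 97.09355569265823 -2.1443254596515406
[[685.425 107.554  15.   ]
 [381.005 127.452  15.   ]]
```

>>> {"fn": "step_arm", "kwargs": {"motion": [{"dr": [0, 0, 0.1], "slide": [-3, -18, 16], "jaw": 50}, {"dr": [0, 0, 0.2], "slide": [-8, -42, 37], "jaw": 50}, {"dr": [0, 0, 0.3], "slide": [-13, -68, 60], "jaw": 50}, {"dr": [0, 0, 0.4], "slide": [-17, -92, 82], "jaw": 50}, {"dr": [0, 0, 0.41], "slide": [-20, -108, 95], "jaw": 50}, {"dr": [0, 0, 0.41], "slide": [-20, -113, 100], "jaw": 50}, {"dr": [0, 0, 0.41], "slide": [-20, -113, 100], "jaw": 50}, {"dr": [0, 0, 0.41], "slide": [-20, -113, 100], "jaw": 50}]}}

```text
clock: 5.25
position: [643.1, 171.6, 202.7]
ee_rot: [-0.689, 0.725, -0.0, 0.001]
contact_force: [0.5, 0.5, 1.5]
gripper_width: 50.2
grasp_force: 0.0
```

```bash
cat > top.py <<'E'
from h import *
import sys
# usage: top.py colour file : top-edge of the clock under the gripper in tool axes
st,im=snap("wrist",sys.argv[2]);print(st["position"],st["ee_rot"])
cv2.imwrite("pics/z"+sys.argv[2],cv2.resize(im[120:400,180:460],None,fx=2,fy=2))
E
python3 top.py yellow w3.png; python3 - <<'E'
E
```

```text
[643.127 171.648 202.71 ] [-0.689  0.725 -0.     0.001]
```

View pics/zw3.png

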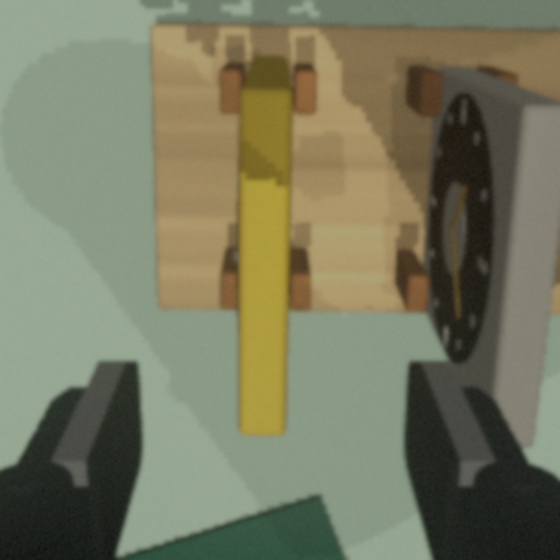

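Close up, the yellow top edge runs from (265,88) to (262,433) in the crop. It is parallel to the pads and centred between the fingers.

```bash
cat > off.py <<'E'
from h import *
import sys,json
# off.py ztop x1 y1 x2 y2 (pixels in the 2x crop): clock top centre in tool axes, now
z,*p=map(float,sys.argv[1:])
st=arm.read_state();q=np.array(p).reshape(2,2)/2+[180,120]
w=plane("wrist",q,z,st);m=w.mean(0)
R=Rn.from_quat(st["ee_rot"]).as_matrix()
t=(w-st["position"])@R
print("world",m,"len",np.linalg.norm(w[1]-w[0]),"tool",t.mean(0),"ends",t[:,:2].ravel())
E
python3 off.py 135 265 88 262 433;python3 off.py 131 265 88 262 433
```

```text
world [645.26  170.169 135.   ] len 98.3974647869364 tool [ 1.459 -2.122 67.745] ends [ 50.654  -1.516 -47.736  -2.728]
world [645.389 171.542 131.   ] len 100.27248314964278 tool [ 0.084 -2.173 71.746] ends [ 50.217  -1.556 -50.048  -2.791]
```

>>> {"fn": "step_arm", "kwargs": {"motion": [{"dr": [0, 0, 0], "slide": [0.5, -2, 15], "jaw": 50}, {"dr": [0, 0, 0], "slide": [0.5, -2, 40], "jaw": 50}, {"dr": [0, 0, 0], "slide": [0.5, -2, 65], "jaw": 50}, {"dr": [0, 0, 0], "slide": [0.5, -2, 85], "jaw": 50}, {"dr": [0, 0, 0], "slide": [0.5, -2, 95], "jaw": 45}, {"dr": [0, 0, 0], "slide": [0.5, -2, 97], "jaw": 30}, {"dr": [0, 0, 0], "slide": [0.5, -2, 97], "jaw": 8}, {"dr": [0, 0, 0], "slide": [0.5, -2, 97], "jaw": 5}]}}

```text
clock: 6.3
position: [645.6, 171.2, 105.2]
ee_rot: [-0.689, 0.725, -0.0, 0.001]
contact_force: [-0.1, -0.6, -0.1]
gripper_width: 13.3
grasp_force: 60.1
```

>>> {"fn": "step_arm", "kwargs": {"motion": [{"dr": [0, 0, 0], "slide": [0, 0, 0], "jaw": 5}, {"dr": [0, 0, 0], "slide": [0, 0, 0], "jaw": 5}, {"dr": [0, 0, 0], "slide": [0, 0, 0], "jaw": 5}, {"dr": [0, 0, 0], "slide": [0, 0, -2], "jaw": 5}, {"dr": [0, 0, 0], "slide": [0, 0, -8], "jaw": 5}, {"dr": [0, 0, 0], "slide": [0, 0, -18], "jaw": 5}, {"dr": [0, 0, 0], "slide": [0, 0, -30], "jaw": 5}, {"dr": [0, 0, 0], "slide": [0, 0, -45], "jaw": 5}]}}

```text
clock: 7.3
position: [645.2, 170.9, 150.4]
ee_rot: [-0.689, 0.725, -0.0, 0.0]
contact_force: [-0.2, -0.5, -0.7]
gripper_width: 13.3
grasp_force: 60.1
```

```bash
cat > go.py <<'E'
from h import *
import sys
# go.py x y z heading lean : slide (mm, tool axes) and dr (8 deg units) from the present pose to that TCP pose
x,y,z,h,l=map(float,sys.argv[1:6]);st=arm.read_state()
R=Rn.from_quat(st["ee_rot"])
lvl=Rn.from_matrix(np.array([[0,-1,0],[-1,0,0],[0,0,-1.]]).T)
T=Rn.from_euler("z",h,degrees=True)*lvl*Rn.from_euler("x",l,degrees=True)
print("slide",R.inv().apply(np.array([x,y,z])-st["position"]).round(1),"dr",((R.inv()*T).as_rotvec(degrees=True)/8).round(3))
print("pos",st["position"],"h,l",np.degrees(np.arctan2(R.as_matrix()[0,0],-R.as_matrix()[1,0])),np.degrees(np.arctan2(R.as_matrix()[:2,2]@[1,0],-R.as_matrix()[2,2])),"F",st["contact_force"],"t",st["clock"])
E
python3 go.py 633.6 -204.8 250 2.1 15;python3 go.py 633.6 -204.8 250 2.1 0
```

```text
slide [375.8  -7.9 -99.6] dr [ 1.873 -0.082 -0.63 ]
pos [645.218 170.939 150.393] h,l -2.96692260876271 0.008781028532701558 F [-0.159 -0.518 -0.732] t 7.3
slide [375.8  -7.9 -99.6] dr [-0.001  0.001 -0.633]
pos [645.218 170.939 150.393] h,l -2.96692260876271 0.008781028532701558 F [-0.159 -0.518 -0.732] t 7.3
```

>>> {"fn": "step_arm", "kwargs": {"motion": [{"dr": [0, 0, 0], "slide": [5, 0, -35], "jaw": 5}, {"dr": [0.2, 0, -0.1], "slide": [35, -1, -75], "jaw": 5}, {"dr": [0.5, 0, -0.2], "slide": [85, -2, -95], "jaw": 5}, {"dr": [0.8, -0.03, -0.3], "slide": [140, -3, -100], "jaw": 5}, {"dr": [1.1, -0.05, -0.4], "slide": [195, -4, -100], "jaw": 5}, {"dr": [1.4, -0.06, -0.5], "slide": [250, -5, -100], "jaw": 5}, {"dr": [1.65, -0.07, -0.57], "slide": [300, -7, -100], "jaw": 5}, {"dr": [1.873, -0.08, -0.63], "slide": [345, -8, -100], "jaw": 5}]}}

```text
clock: 8.3
position: [634.9, -175.8, 250.7]
ee_rot: [0.714, -0.688, 0.092, -0.094]
contact_force: [-0.1, 0.1, -1.7]
gripper_width: 13.3
grasp_force: 60.1
```

>>> {"fn": "step_arm", "kwargs": {"motion": [{"dr": [0, 0, 0], "slide": [20, 0, 0], "jaw": 5}, {"dr": [0, 0, 0], "slide": [30, 0, 0], "jaw": 5}, {"dr": [0, 0, 0], "slide": [31, 0, 5], "jaw": 5}, {"dr": [0, 0, 0], "slide": [31, 0, 15], "jaw": 5}, {"dr": [0, 0, 0], "slide": [31, 0, 20], "jaw": 5}, {"dr": [0, 0, 0], "slide": [31, 0, 20], "jaw": 5}, {"dr": [0, 0, 0], "slide": [31, 0, 20], "jaw": 5}, {"dr": [0, 0, 0], "slide": [31, 0, 20], "jaw": 5}]}}

```text
clock: 9.3
position: [641.8, -204.7, 230.4]
ee_rot: [0.714, -0.688, 0.091, -0.094]
contact_force: [-1.2, -0.3, -0.9]
gripper_width: 13.0
grasp_force: 60.1
```

```bash
python3 go.py 633.6 -204.8 175.7 2.1 15; python3 - <<'E'
from h import *
a=snap("wrist","w4.png")[1];b=snap("side","s4.png")[1]
cv2.imwrite("pics/c4.png",np.hstack([a[:, 120:520],cv2.resize(b[220:460,240:440],None,fx=2,fy=2)]))
E
```

```text
slide [-0.2 22.1 50.7] dr [-0.004 -0.003  0.002]
pos [ 641.795 -204.695  230.391] h,l 2.1114241146902755 15.019900715208319 F [-1.151 -0.323 -0.856] t 9.3
```

View pics/c4.png

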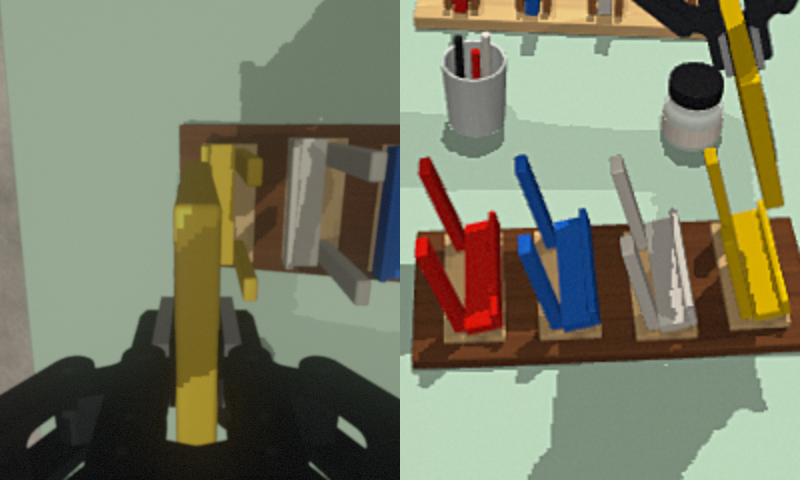

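The tilted clock hangs ahead of the yellow bay. The yellow rest tops are at full-frame pixels (375,172) and (370,290), and the white ones at (497,166) and (480,290).

```bash
python3 - <<'E'
from h import *
st=arm.read_state()
t=plane("wrist",[[376,172],[370,291],[498,166],[481,289]],109,st);print(t,(t[0]+t[1])/2,(t[2]+t[3])/2)
print(plane("wrist",[[325,146],[340,265]],36,st))
# predicted clock underside -y corner mid & its pixel check
R=Rn.from_quat(st["ee_rot"]).as_matrix();print(st["position"]+R@[50,0,90])
E
```

```text
[[ 636.726 -245.529  109.   ]
 [ 634.513 -164.662  109.   ]
 [ 566.411 -253.982  109.   ]
 [ 564.455 -176.543  109.   ]] [ 635.62  -205.095  109.   ] [ 565.433 -215.263  109.   ]
[[ 688.077 -254.044   36.   ]
 [ 670.258 -152.909   36.   ]]
[ 666.865 -253.933  143.445]
```

>>> {"fn": "step_arm", "kwargs": {"motion": [{"dr": [0, 0, 0], "slide": [0, 6, 10], "jaw": 5}, {"dr": [0, 0, 0], "slide": [0, 14, 28], "jaw": 5}, {"dr": [0, 0, 0], "slide": [0, 20, 45], "jaw": 5}, {"dr": [0, 0, 0], "slide": [0, 22, 56], "jaw": 5}, {"dr": [0, 0, 0], "slide": [0, 22, 70], "jaw": 5}, {"dr": [0, 0, 0], "slide": [0, 22, 82], "jaw": 5}, {"dr": [0, 0, 0], "slide": [0, 22, 92], "jaw": 5}, {"dr": [0, 0, 0], "slide": [0, 22, 96], "jaw": 5}]}}

```text
clock: 10.4
position: [645.2, -204.6, 130.7]
ee_rot: [0.714, -0.688, 0.09, -0.094]
contact_force: [-0.2, 0.0, -0.6]
gripper_width: 13.3
grasp_force: 60.1
```

```bash
python3 go.py 646.2 -204.2 116.9 2.1 15; python3 - <<'E'
from h import *
b=snap("side","s5.png")[1];a=snap("scene","c5.png")[1]
cv2.imwrite("pics/d5.png",np.hstack([cv2.resize(a[100:320,100:300],None,fx=2,fy=2),cv2.resize(b[240:460,290:490],None,fx=2,fy=2)]))
E
```

```text
slide [-0.4  2.6 13.6] dr [ 0.008 -0.001  0.001]
pos [ 645.236 -204.623  130.663] h,l 2.102114720775604 14.92882736738219 F [-0.188  0.002 -0.556] t 10.4
```

View pics/d5.png

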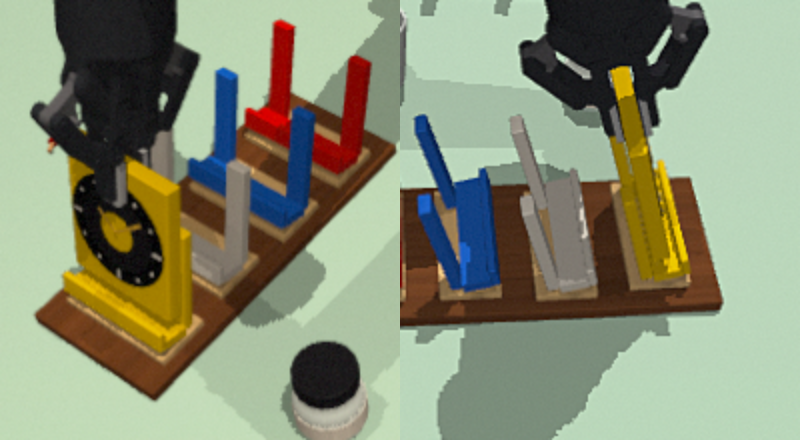

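The clock is poised inside the yellow bay, between the lip and the rests.

>>> {"fn": "step_arm", "kwargs": {"motion": [{"dr": [0, 0, 0], "slide": [0, 0, 3], "jaw": 5}, {"dr": [0, 0, 0], "slide": [0, 0, 6], "jaw": 5}, {"dr": [0, 0, 0], "slide": [0, 0, 8], "jaw": 5}, {"dr": [0, 0, 0], "slide": [0, 0, 9], "jaw": 5}, {"dr": [0, 0, 0], "slide": [0, 0, 10], "jaw": 5}, {"dr": [0, 0, 0], "slide": [0, 0, 10.5], "jaw": 5}, {"dr": [0, 0, 0], "slide": [0, 0, 11], "jaw": 5}, {"dr": [0, 0, 0], "slide": [0, 0, 11], "jaw": 5}]}}

```text
clock: 11.5
position: [648.1, -204.6, 120.9]
ee_rot: [0.714, -0.688, 0.091, -0.094]
contact_force: [0.2, -0.6, -0.5]
gripper_width: 13.1
grasp_force: 60.1
```

>>> {"fn": "step_arm", "kwargs": {"motion": [{"dr": [0, 0, 0], "slide": [0, 0, 0.5], "jaw": 5}, {"dr": [0, 0, 0], "slide": [0, 0, 1], "jaw": 5}, {"dr": [0, 0, 0], "slide": [0, 0, 1.5], "jaw": 5}, {"dr": [0, 0, 0], "slide": [0, 0, 1.5], "jaw": 5}, {"dr": [0, 0, 0], "slide": [0, 0, 2], "jaw": 5}, {"dr": [0, 0, 0], "slide": [0, 0, 2], "jaw": 5}, {"dr": [0, 0, 0], "slide": [0, 0, 2], "jaw": 5}, {"dr": [0, 0, 0], "slide": [0, 0, 2], "jaw": 5}]}}

```text
clock: 12.5
position: [648.6, -204.6, 119.1]
ee_rot: [0.714, -0.688, 0.091, -0.094]
contact_force: [0.0, 1.1, -1.9]
gripper_width: 12.8
grasp_force: 60.1
```

>>> {"fn": "step_arm", "kwargs": {"motion": [{"dr": [0, 0, 0], "slide": [0, 0, 0.5], "jaw": 5}, {"dr": [0, 0, 0], "slide": [0, 0, 1], "jaw": 5}, {"dr": [0, 0, 0], "slide": [0, 0, 1.5], "jaw": 5}, {"dr": [0, 0, 0], "slide": [0, 0, 2], "jaw": 5}, {"dr": [0, 0, 0], "slide": [0, 0, 2.3], "jaw": 5}, {"dr": [0, 0, 0], "slide": [0, 0, 2.6], "jaw": 5}, {"dr": [0, 0, 0], "slide": [0, 0, 2.8], "jaw": 5}, {"dr": [0, 0, 0], "slide": [0, 0, 3], "jaw": 5}]}}

```text
clock: 13.5
position: [649.2, -204.7, 117.6]
ee_rot: [0.714, -0.688, 0.091, -0.094]
contact_force: [-5.1, 1.0, 9.0]
gripper_width: 12.9
grasp_force: 61.5
```

>>> {"fn": "step_arm", "kwargs": {"motion": [{"dr": [0, 0, 0], "slide": [0, 0, -1], "jaw": 5}, {"dr": [0, 0, 0], "slide": [0, 0.5, -1], "jaw": 5}, {"dr": [0, 0, 0], "slide": [0, 1, -1], "jaw": 5}, {"dr": [0, 0, 0], "slide": [0, 1.5, -1], "jaw": 5}, {"dr": [0, 0, 0], "slide": [0, 2, -1], "jaw": 5}, {"dr": [0, 0, 0], "slide": [0, 2, -1], "jaw": 5}, {"dr": [0, 0, 0], "slide": [0, 2, -1], "jaw": 5}, {"dr": [0, 0, 0], "slide": [0, 2, -1], "jaw": 5}]}}

```text
clock: 14.5
position: [648.2, -204.7, 117.3]
ee_rot: [0.714, -0.688, 0.092, -0.095]
contact_force: [-0.7, -1.0, 4.7]
gripper_width: 13.2
grasp_force: 60.9
```

>>> {"fn": "step_arm", "kwargs": {"motion": [{"dr": [0, 0, 0], "slide": [0, 0.5, 0], "jaw": 5}, {"dr": [0, 0, 0], "slide": [0, 1, 0], "jaw": 5}, {"dr": [0, 0, 0], "slide": [0, 1.5, 0], "jaw": 5}, {"dr": [0, 0, 0], "slide": [0, 2, 0], "jaw": 5}, {"dr": [0, 0, 0], "slide": [0, 2, 0], "jaw": 5}, {"dr": [0, 0, 0], "slide": [0, 2, 0], "jaw": 5}, {"dr": [0, 0, 0], "slide": [0, 2, 0], "jaw": 5}, {"dr": [0, 0, 0], "slide": [0, 2, 0], "jaw": 5}]}}

```text
clock: 15.5
position: [646.8, -204.7, 117.0]
ee_rot: [0.714, -0.688, 0.092, -0.095]
contact_force: [5.8, 0.3, 4.5]
gripper_width: 13.2
grasp_force: 60.6
```

>>> {"fn": "step_arm", "kwargs": {"motion": [{"dr": [0, 0, 0], "slide": [0, 0, 0], "jaw": 16}, {"dr": [0, 0, 0], "slide": [0, 0, 0], "jaw": 22}, {"dr": [0, 0, 0], "slide": [0, 0, 0], "jaw": 32}, {"dr": [0, 0, 0], "slide": [0, 0, 0], "jaw": 40}, {"dr": [0, 0, 0], "slide": [0, 0, -3], "jaw": 44}, {"dr": [0, 0, 0], "slide": [0, 0, -15], "jaw": 44}, {"dr": [0, 0, 0], "slide": [0, 0, -35], "jaw": 44}, {"dr": [0, 0, 0], "slide": [0, 0, -60], "jaw": 44}]}}

```text
clock: 16.5
position: [629.4, -205.3, 175.8]
ee_rot: [0.714, -0.688, 0.091, -0.094]
contact_force: [-0.1, -0.0, 1.0]
gripper_width: 43.8
grasp_force: 0.0
```

```bash
python3 go.py 571.8 177.5 203 -2.9 0; python3 - <<'E'
from h import *
b=snap("side","s6.png")[1];a=snap("scene","c6.png")[1]
cv2.imwrite("pics/d6.png",np.hstack([cv2.resize(a[100:320,100:300],None,fx=2,fy=2),cv2.resize(b[240:460,290:490],None,fx=2,fy=2)]))
E
```

```text
slide [-384.6   34.9  -37.7] dr [-1.877  0.078  0.622]
pos [ 629.387 -205.283  175.824] h,l 2.1032636407998893 15.012136696677892 F [-0.101 -0.012  1.008] t 16.5
```

View pics/d6.png

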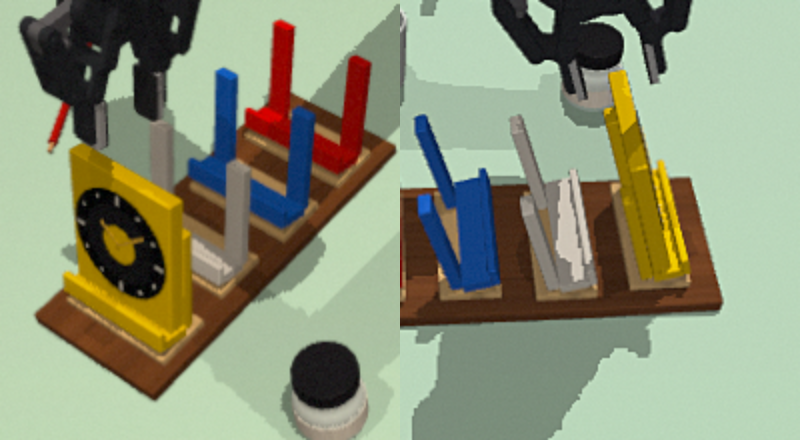

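Yellow is home: its foot is on the sill and its back is on both rests. Next is white.

>>> {"fn": "step_arm", "kwargs": {"motion": [{"dr": [0, 0, 0], "slide": [-10, 0, -30], "jaw": 50}, {"dr": [-0.3, 0, 0.1], "slide": [-50, 5, -45], "jaw": 50}, {"dr": [-0.6, 0.02, 0.2], "slide": [-105, 12, -45], "jaw": 50}, {"dr": [-0.9, 0.04, 0.3], "slide": [-165, 18, -45], "jaw": 50}, {"dr": [-1.2, 0.05, 0.4], "slide": [-225, 24, -45], "jaw": 50}, {"dr": [-1.5, 0.06, 0.5], "slide": [-285, 30, -42], "jaw": 50}, {"dr": [-1.75, 0.07, 0.6], "slide": [-335, 35, -40], "jaw": 50}, {"dr": [-1.877, 0.078, 0.622], "slide": [-375, 35, -38], "jaw": 50}]}}

```text
clock: 17.6
position: [571.8, 170.1, 201.9]
ee_rot: [-0.689, 0.724, 0.0, -0.0]
contact_force: [1.5, -0.9, 0.0]
gripper_width: 49.8
grasp_force: 0.0
```

>>> {"fn": "step_arm", "kwargs": {"motion": [{"dr": [0, 0, 0], "slide": [-6, 0, 0], "jaw": 50}, {"dr": [0, 0, 0], "slide": [-10, 0, 0], "jaw": 50}, {"dr": [0, 0, 0], "slide": [-10, 0, 0], "jaw": 50}, {"dr": [0, 0, 0], "slide": [-10, 0, 0], "jaw": 50}, {"dr": [0, 0, 0], "slide": [-10, 0, 0], "jaw": 50}, {"dr": [0, 0, 0], "slide": [-10, 0, 0], "jaw": 50}, {"dr": [0, 0, 0], "slide": [-10, 0, 0], "jaw": 50}, {"dr": [0, 0, 0], "slide": [-10, 0, 0], "jaw": 50}]}}

```text
clock: 18.6
position: [572.9, 177.9, 201.5]
ee_rot: [-0.689, 0.725, 0.0, -0.0]
contact_force: [0.2, -0.1, 0.0]
gripper_width: 49.9
grasp_force: 0.0
```

```bash
python3 top.py white w7.png; python3 go.py 571.8 177.5 203 -2.9 0
```

```text
[572.877 177.91  201.499] [-0.689  0.725  0.    -0.   ]
slide [ 0.5  1.  -1.5] dr [0.004 0.001 0.   ]
pos [572.856 177.939 201.495] h,l -2.8962740269276277 -0.034209999038862376 F [-0.128  0.714 -0.045] t 18.65
```

View pics/zw7.png

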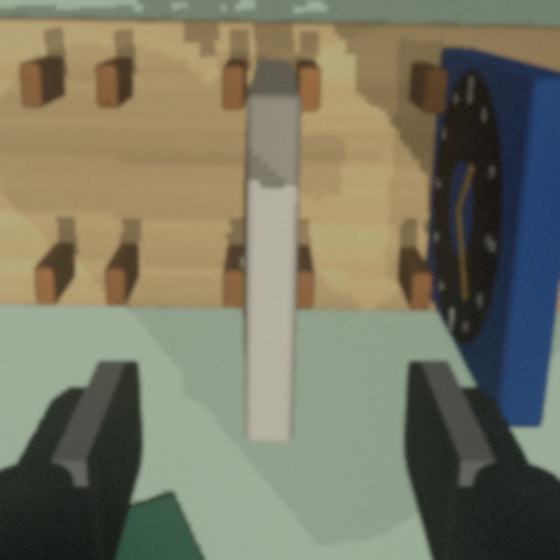

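The white top edge runs from (273,96) to (269,440), nearly centred.

```bash
python3 off.py 131.5 273 96 269 440
```

```text
world [572.999 179.417 131.5  ] len 99.6957181241267 tool [-1.476 -0.11  69.995] ends [ 48.368   0.507 -51.32   -0.727]
```

>>> {"fn": "step_arm", "kwargs": {"motion": [{"dr": [0, 0, 0], "slide": [-1.5, 0, 15], "jaw": 50}, {"dr": [0, 0, 0], "slide": [-1.5, 0, 40], "jaw": 50}, {"dr": [0, 0, 0], "slide": [-1.5, 0, 65], "jaw": 50}, {"dr": [0, 0, 0], "slide": [-1.5, 0, 85], "jaw": 50}, {"dr": [0, 0, 0], "slide": [-1.5, 0, 94], "jaw": 45}, {"dr": [0, 0, 0], "slide": [-1.5, 0, 96], "jaw": 30}, {"dr": [0, 0, 0], "slide": [-1.5, 0, 96], "jaw": 8}, {"dr": [0, 0, 0], "slide": [-1.5, 0, 96], "jaw": 5}]}}

```text
clock: 19.65
position: [573.2, 179.6, 106.2]
ee_rot: [-0.689, 0.725, 0.0, 0.001]
contact_force: [0.6, -0.7, -1.6]
gripper_width: 13.4
grasp_force: 60.1
```

>>> {"fn": "step_arm", "kwargs": {"motion": [{"dr": [0, 0, 0], "slide": [0, 0, 0], "jaw": 5}, {"dr": [0, 0, 0], "slide": [0, 0, -2], "jaw": 5}, {"dr": [0, 0, 0], "slide": [0, 0, -8], "jaw": 5}, {"dr": [0, 0, 0], "slide": [0, 0, -20], "jaw": 5}, {"dr": [0, 0, 0], "slide": [0, 0, -40], "jaw": 5}, {"dr": [0, 0, 0], "slide": [0, 0, -65], "jaw": 5}, {"dr": [0, 0, 0], "slide": [0, 0, -95], "jaw": 5}, {"dr": [0, 0, 0], "slide": [0, 0, -130], "jaw": 5}]}}

```text
clock: 20.65
position: [572.7, 179.2, 237.1]
ee_rot: [-0.689, 0.725, 0.0, -0.0]
contact_force: [0.1, 0.6, -1.2]
gripper_width: 12.8
grasp_force: 60.1
```

```bash
python3 go.py 563 -213 235 2.1 15
```

```text
slide [392.2 -10.2   2. ] dr [ 1.879 -0.081 -0.622]
pos [572.703 179.225 237.07 ] h,l -2.9031165844727647 -0.03840556943970282 F [ 0.14   0.628 -1.17 ] t 20.65
```

>>> {"fn": "step_arm", "kwargs": {"motion": [{"dr": [0.2, 0, -0.1], "slide": [30, -1, 0], "jaw": 5}, {"dr": [0.5, -0.01, -0.2], "slide": [80, -2, 1], "jaw": 5}, {"dr": [0.8, -0.03, -0.3], "slide": [137, -4, 1], "jaw": 5}, {"dr": [1.1, -0.05, -0.4], "slide": [195, -5, 1], "jaw": 5}, {"dr": [1.4, -0.06, -0.5], "slide": [253, -7, 2], "jaw": 5}, {"dr": [1.65, -0.07, -0.57], "slide": [310, -8, 2], "jaw": 5}, {"dr": [1.8, -0.08, -0.61], "slide": [360, -9, 2], "jaw": 5}, {"dr": [1.879, -0.081, -0.622], "slide": [386, -10, 2], "jaw": 5}]}}

```text
clock: 21.65
position: [562.7, -209.1, 234.5]
ee_rot: [0.713, -0.689, 0.091, -0.094]
contact_force: [0.2, -0.6, 0.2]
gripper_width: 13.1
grasp_force: 60.2
```

```bash
python3 go.py 574.4 -213.7 133 2.1 15
```

```text
slide [  5.   15.3 101. ] dr [-0.01  -0.006 -0.015]
pos [ 562.746 -209.07   234.532] h,l 1.9696808279806766 15.07425840449984 F [ 0.166 -0.593  0.175] t 21.65
```

>>> {"fn": "step_arm", "kwargs": {"motion": [{"dr": [0, 0, 0], "slide": [5, 5, 10], "jaw": 5}, {"dr": [0, 0, 0], "slide": [5, 12, 28], "jaw": 5}, {"dr": [0, 0, 0], "slide": [5, 15, 45], "jaw": 5}, {"dr": [0, 0, 0], "slide": [5, 15, 60], "jaw": 5}, {"dr": [0, 0, 0], "slide": [5, 15, 75], "jaw": 5}, {"dr": [0, 0, 0], "slide": [5, 15, 88], "jaw": 5}, {"dr": [0, 0, 0], "slide": [5, 15, 97], "jaw": 5}, {"dr": [0, 0, 0], "slide": [5, 15, 101], "jaw": 5}]}}

```text
clock: 22.65
position: [575.4, -211.2, 131.4]
ee_rot: [0.714, -0.688, 0.09, -0.094]
contact_force: [0.6, 0.5, -0.7]
gripper_width: 12.8
grasp_force: 60.2
```

```bash
python3 go.py 578 -213.2 118.7 2.1 15; python3 - <<'E'
from h import *
b=snap("side","s8.png")[1];a=snap("scene","c8.png")[1]
cv2.imwrite("pics/d8.png",np.hstack([cv2.resize(a[100:320,100:300],None,fx=2,fy=2),cv2.resize(b[240:460,290:490],None,fx=2,fy=2)]))
E
```

```text
slide [ 2.1  0.8 12.9] dr [0.004 0.001 0.001]
pos [ 575.351 -211.155  131.368] h,l 2.1077957596207666 14.960132035656237 F [ 0.559  0.474 -0.66 ] t 22.65
```

View pics/d8.png

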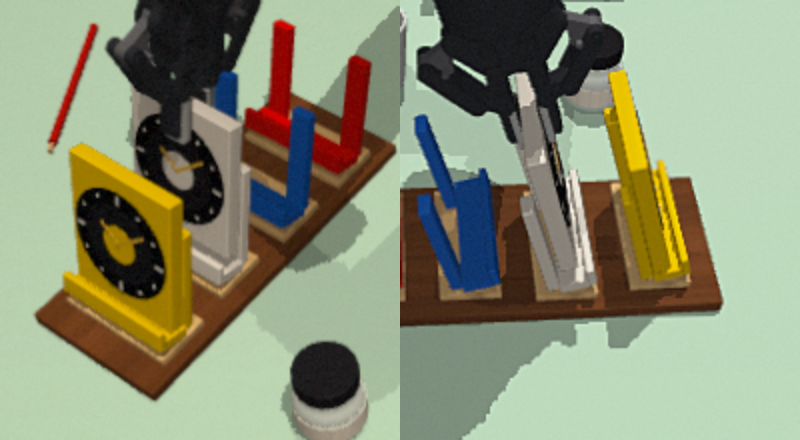

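White is poised correctly between its lip and rests.

>>> {"fn": "step_arm", "kwargs": {"motion": [{"dr": [0, 0, 0], "slide": [1, 0.5, 3], "jaw": 5}, {"dr": [0, 0, 0], "slide": [2, 0.5, 6], "jaw": 5}, {"dr": [0, 0, 0], "slide": [2, 0.5, 8], "jaw": 5}, {"dr": [0, 0, 0], "slide": [2, 0.5, 9.5], "jaw": 5}, {"dr": [0, 0, 0], "slide": [2, 0.5, 10.5], "jaw": 5}, {"dr": [0, 0, 0], "slide": [2, 0.5, 11], "jaw": 5}, {"dr": [0, 0, 0], "slide": [2, 0.5, 11.5], "jaw": 5}, {"dr": [0, 0, 0], "slide": [2, 0.5, 12], "jaw": 5}]}}

```text
clock: 23.75
position: [578.0, -213.1, 120.3]
ee_rot: [0.714, -0.688, 0.091, -0.094]
contact_force: [1.1, 0.5, -0.3]
gripper_width: 13.0
grasp_force: 60.2
```

>>> {"fn": "step_arm", "kwargs": {"motion": [{"dr": [0, 0, 0], "slide": [0, 0, 0.3], "jaw": 5}, {"dr": [0, 0, 0], "slide": [0, 0, 0.6], "jaw": 5}, {"dr": [0, 0, 0], "slide": [0, 0, 0.9], "jaw": 5}, {"dr": [0, 0, 0], "slide": [0, 0, 1.2], "jaw": 5}, {"dr": [0, 0, 0], "slide": [0, 0, 1.5], "jaw": 5}, {"dr": [0, 0, 0], "slide": [0, 0, 1.7], "jaw": 5}, {"dr": [0, 0, 0], "slide": [0, 0, 1.9], "jaw": 5}, {"dr": [0, 0, 0], "slide": [0, 0, 2], "jaw": 5}]}}

```text
clock: 24.75
position: [578.5, -213.2, 118.9]
ee_rot: [0.714, -0.688, 0.091, -0.094]
contact_force: [-2.2, 0.4, 4.8]
gripper_width: 13.2
grasp_force: 61.0
```

>>> {"fn": "step_arm", "kwargs": {"motion": [{"dr": [0, 0, 0], "slide": [0, 0.5, -0.5], "jaw": 5}, {"dr": [0, 0, 0], "slide": [0, 1, -0.5], "jaw": 5}, {"dr": [0, 0, 0], "slide": [0, 1.5, -0.5], "jaw": 5}, {"dr": [0, 0, 0], "slide": [0, 2, -0.5], "jaw": 5}, {"dr": [0, 0, 0], "slide": [0, 2.4, -0.5], "jaw": 5}, {"dr": [0, 0, 0], "slide": [0, 2.8, -0.5], "jaw": 5}, {"dr": [0, 0, 0], "slide": [0, 3, -0.5], "jaw": 5}, {"dr": [0, 0, 0], "slide": [0, 3, -0.5], "jaw": 5}]}}

```text
clock: 25.75
position: [575.5, -213.2, 118.2]
ee_rot: [0.714, -0.688, 0.091, -0.094]
contact_force: [0.4, -0.0, 2.2]
gripper_width: 12.6
grasp_force: 60.5
```

>>> {"fn": "step_arm", "kwargs": {"motion": [{"dr": [0, 0, 0], "slide": [0, 0.4, 0], "jaw": 5}, {"dr": [0, 0, 0], "slide": [0, 0.8, 0], "jaw": 5}, {"dr": [0, 0, 0], "slide": [0, 1, 0], "jaw": 5}, {"dr": [0, 0, 0], "slide": [0, 1, 0], "jaw": 5}, {"dr": [0, 0, 0], "slide": [0, 1, 0], "jaw": 5}, {"dr": [0, 0, 0], "slide": [0, 1, 0], "jaw": 5}, {"dr": [0, 0, 0], "slide": [0, 1, 0], "jaw": 5}, {"dr": [0, 0, 0], "slide": [0, 1, 0], "jaw": 5}]}}

```text
clock: 26.75
position: [575.0, -213.2, 118.0]
ee_rot: [0.714, -0.688, 0.091, -0.094]
contact_force: [3.2, 0.9, 0.7]
gripper_width: 13.1
grasp_force: 60.3
```

>>> {"fn": "step_arm", "kwargs": {"motion": [{"dr": [0, 0, 0], "slide": [0, 0, 0.5], "jaw": 5}, {"dr": [0, 0, 0], "slide": [0, 0, 0.5], "jaw": 16}, {"dr": [0, 0, 0], "slide": [0, 0, 0.5], "jaw": 24}, {"dr": [0, 0, 0], "slide": [0, 0, 0.5], "jaw": 36}, {"dr": [0, 0, 0], "slide": [0, 0, -3], "jaw": 44}, {"dr": [0, 0, 0], "slide": [0, 0, -15], "jaw": 44}, {"dr": [0, 0, 0], "slide": [0, 0, -35], "jaw": 44}, {"dr": [0, 0, 0], "slide": [0, 0, -65], "jaw": 44}]}}

```text
clock: 27.75
position: [556.9, -213.8, 181.2]
ee_rot: [0.714, -0.688, 0.09, -0.094]
contact_force: [0.7, 0.6, -0.1]
gripper_width: 44.2
grasp_force: 0.0
```

```bash
python3 go.py 501 176.5 203 -2.9 0
```

```text
slide [-392.1   34.6  -31.7] dr [-1.864  0.083  0.621]
pos [ 556.938 -213.789  181.203] h,l 2.0989538179078533 14.914725219545272 F [ 0.685  0.632 -0.093] t 27.75
```

>>> {"fn": "step_arm", "kwargs": {"motion": [{"dr": [0, 0, 0], "slide": [-10, 0, -30], "jaw": 50}, {"dr": [-0.3, 0, 0.1], "slide": [-50, 5, -42], "jaw": 50}, {"dr": [-0.6, 0.02, 0.2], "slide": [-105, 12, -42], "jaw": 50}, {"dr": [-0.9, 0.04, 0.3], "slide": [-165, 18, -42], "jaw": 50}, {"dr": [-1.2, 0.05, 0.4], "slide": [-225, 24, -40], "jaw": 50}, {"dr": [-1.5, 0.06, 0.5], "slide": [-285, 30, -37], "jaw": 50}, {"dr": [-1.75, 0.07, 0.6], "slide": [-335, 34, -34], "jaw": 50}, {"dr": [-1.867, 0.08, 0.622], "slide": [-380, 34.5, -32], "jaw": 50}]}}

```text
clock: 28.75
position: [501.8, 166.2, 203.5]
ee_rot: [-0.689, 0.725, -0.0, 0.001]
contact_force: [0.1, -0.1, 0.4]
gripper_width: 50.0
grasp_force: 0.0
```

>>> {"fn": "step_arm", "kwargs": {"motion": [{"dr": [0, 0, 0], "slide": [-6, 0, 0], "jaw": 50}, {"dr": [0, 0, 0], "slide": [-12, 0, 0], "jaw": 50}, {"dr": [0, 0, 0], "slide": [-12, 0, 0], "jaw": 50}, {"dr": [0, 0, 0], "slide": [-12, 0, 0], "jaw": 50}, {"dr": [0, 0, 0], "slide": [-12, 0, 0], "jaw": 50}, {"dr": [0, 0, 0], "slide": [-12, 0, 0], "jaw": 50}, {"dr": [0, 0, 0], "slide": [-12, 0, 0], "jaw": 50}, {"dr": [0, 0, 0], "slide": [-12, 0, 0], "jaw": 50}]}}

```text
clock: 29.75
position: [502.8, 176.3, 202.6]
ee_rot: [-0.689, 0.725, -0.0, 0.0]
contact_force: [-0.5, 0.1, 0.0]
gripper_width: 50.0
grasp_force: 0.0
```

```bash
python3 top.py blue w9.png; python3 - <<'E'
from h import *
a=cv2.imread("pics/zw9.png")[:,80:480];b=optics.get_image("scene");c=optics.get_image("side")
s=np.vstack([cv2.resize(b[100:240,100:300],None,fx=2,fy=2),cv2.resize(c[280:420,290:490],None,fx=2,fy=2)])
cv2.imwrite("pics/d9.png",np.hstack([a,s]))
E
```

```text
[502.764 176.316 202.581] [-0.689  0.725 -0.     0.   ]
```

View pics/d9.png

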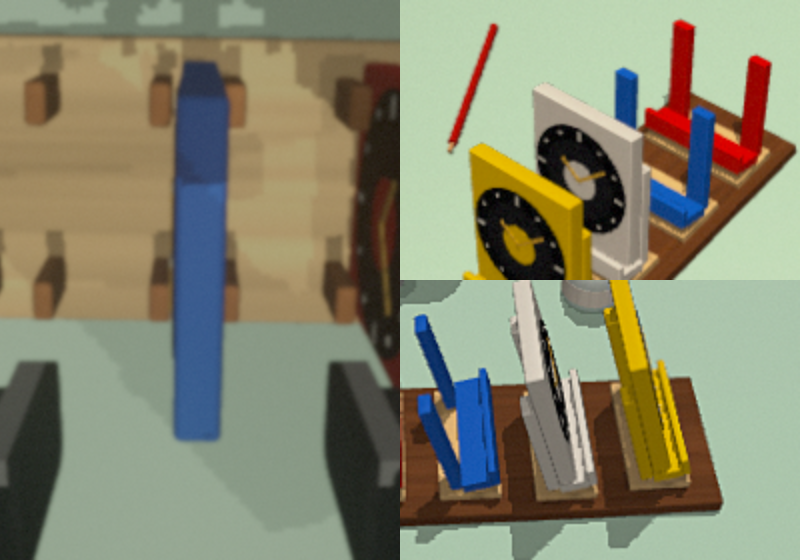

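White stands home like yellow. The blue top edge runs from (282,95) to (277,439) in the 2x crop.

```bash
python3 off.py 131.5 282 95 277 439
```

```text
world [500.687 178.104 131.5  ] len 100.12854124221761 tool [-1.564  2.223 71.066] ends [ 48.497   2.829 -51.625   1.618]
```

>>> {"fn": "step_arm", "kwargs": {"motion": [{"dr": [0, 0, 0], "slide": [-1.5, 2, 15], "jaw": 50}, {"dr": [0, 0, 0], "slide": [-1.5, 2, 40], "jaw": 50}, {"dr": [0, 0, 0], "slide": [-1.5, 2, 65], "jaw": 50}, {"dr": [0, 0, 0], "slide": [-1.5, 2, 85], "jaw": 50}, {"dr": [0, 0, 0], "slide": [-1.5, 2, 95], "jaw": 45}, {"dr": [0, 0, 0], "slide": [-1.5, 2, 97], "jaw": 30}, {"dr": [0, 0, 0], "slide": [-1.5, 2, 97], "jaw": 8}, {"dr": [0, 0, 0], "slide": [-1.5, 2, 97], "jaw": 5}]}}

```text
clock: 30.9
position: [501.1, 178.2, 106.1]
ee_rot: [-0.689, 0.725, -0.0, 0.001]
contact_force: [-0.5, -0.4, -2.7]
gripper_width: 12.8
grasp_force: 60.3
```

>>> {"fn": "step_arm", "kwargs": {"motion": [{"dr": [0, 0, 0], "slide": [0, 0, 0], "jaw": 5}, {"dr": [0, 0, 0], "slide": [0, 0, -2], "jaw": 5}, {"dr": [0, 0, 0], "slide": [0, 0, -8], "jaw": 5}, {"dr": [0, 0, 0], "slide": [0, 0, -20], "jaw": 5}, {"dr": [0, 0, 0], "slide": [0, 0, -40], "jaw": 5}, {"dr": [0, 0, 0], "slide": [0, 0, -65], "jaw": 5}, {"dr": [0, 0, 0], "slide": [0, 0, -95], "jaw": 5}, {"dr": [0, 0, 0], "slide": [0, 0, -130], "jaw": 5}]}}

```text
clock: 31.9
position: [500.5, 177.7, 237.1]
ee_rot: [-0.689, 0.725, -0.0, 0.0]
contact_force: [0.7, 0.4, -1.8]
gripper_width: 13.2
grasp_force: 60.3
```

```bash
python3 go.py 491 -212 235 2.1 15
```

```text
slide [389.7 -10.3   2. ] dr [ 1.867 -0.08  -0.622]
pos [500.483 177.734 237.101] h,l -2.904023055454904 0.05585172398068248 F [ 0.684  0.403 -1.78 ] t 31.9
```

>>> {"fn": "step_arm", "kwargs": {"motion": [{"dr": [0.2, 0, -0.1], "slide": [30, -1, 0], "jaw": 5}, {"dr": [0.5, -0.01, -0.2], "slide": [80, -2, 1], "jaw": 5}, {"dr": [0.8, -0.03, -0.3], "slide": [137, -4, 1], "jaw": 5}, {"dr": [1.1, -0.05, -0.4], "slide": [195, -5, 1], "jaw": 5}, {"dr": [1.4, -0.06, -0.5], "slide": [253, -7, 2], "jaw": 5}, {"dr": [1.65, -0.07, -0.57], "slide": [310, -8, 2], "jaw": 5}, {"dr": [1.8, -0.08, -0.61], "slide": [360, -9, 2], "jaw": 5}, {"dr": [1.87, -0.08, -0.622], "slide": [389, -10, 2], "jaw": 5}]}}

```text
clock: 32.9
position: [490.3, -213.3, 234.5]
ee_rot: [0.713, -0.689, 0.091, -0.094]
contact_force: [0.7, 0.1, -0.4]
gripper_width: 13.0
grasp_force: 60.4
```

```bash
python3 go.py 502.4 -212 133 2.1 15
```

```text
slide [ -0.9  14.8 101.1] dr [-0.013 -0.006 -0.013]
pos [ 490.343 -213.264  234.459] h,l 1.9842550953895914 15.092658717038042 F [ 0.682  0.095 -0.421] t 32.9
```

>>> {"fn": "step_arm", "kwargs": {"motion": [{"dr": [0, 0, 0], "slide": [0, 5, 10], "jaw": 5}, {"dr": [0, 0, 0], "slide": [0, 12, 28], "jaw": 5}, {"dr": [0, 0, 0], "slide": [0, 14.5, 45], "jaw": 5}, {"dr": [0, 0, 0], "slide": [0, 14.5, 60], "jaw": 5}, {"dr": [0, 0, 0], "slide": [0, 14.5, 75], "jaw": 5}, {"dr": [0, 0, 0], "slide": [0, 14.5, 88], "jaw": 5}, {"dr": [0, 0, 0], "slide": [0, 14.5, 97], "jaw": 5}, {"dr": [0, 0, 0], "slide": [0, 14.5, 101], "jaw": 5}]}}

```text
clock: 33.9
position: [503.3, -210.6, 131.5]
ee_rot: [0.714, -0.688, 0.09, -0.094]
contact_force: [0.0, 0.2, -1.0]
gripper_width: 13.4
grasp_force: 60.4
```

```bash
python3 go.py 506 -212 118.7 2.1 15
```

```text
slide [ 1.5  0.8 13. ] dr [0.002 0.001 0.001]
pos [ 503.333 -210.562  131.491] h,l 2.1071571566967653 14.975500716366028 F [ 0.037  0.247 -0.955] t 33.9
```

>>> {"fn": "step_arm", "kwargs": {"motion": [{"dr": [0, 0, 0], "slide": [1, 0.5, 3], "jaw": 5}, {"dr": [0, 0, 0], "slide": [1.5, 0.5, 6], "jaw": 5}, {"dr": [0, 0, 0], "slide": [1.5, 0.5, 8], "jaw": 5}, {"dr": [0, 0, 0], "slide": [1.5, 0.5, 9.5], "jaw": 5}, {"dr": [0, 0, 0], "slide": [1.5, 0.5, 10.5], "jaw": 5}, {"dr": [0, 0, 0], "slide": [1.5, 0.5, 11], "jaw": 5}, {"dr": [0, 0, 0], "slide": [1.5, 0.5, 11.5], "jaw": 5}, {"dr": [0, 0, 0], "slide": [1.5, 0.5, 12], "jaw": 5}]}}

```text
clock: 34.9
position: [506.0, -212.0, 120.5]
ee_rot: [0.714, -0.688, 0.091, -0.094]
contact_force: [-0.4, -0.8, -0.6]
gripper_width: 13.0
grasp_force: 60.4
```

>>> {"fn": "step_arm", "kwargs": {"motion": [{"dr": [0, 0, 0], "slide": [0, 0, 0.3], "jaw": 5}, {"dr": [0, 0, 0], "slide": [0, 0, 0.6], "jaw": 5}, {"dr": [0, 0, 0], "slide": [0, 0, 0.9], "jaw": 5}, {"dr": [0, 0, 0], "slide": [0, 0, 1.2], "jaw": 5}, {"dr": [0, 0, 0], "slide": [0, 0, 1.5], "jaw": 5}, {"dr": [0, 0, 0], "slide": [0, 0, 1.7], "jaw": 5}, {"dr": [0, 0, 0], "slide": [0, 0, 1.9], "jaw": 5}, {"dr": [0, 0, 0], "slide": [0, 0, 2], "jaw": 5}]}}

```text
clock: 35.9
position: [506.5, -212.1, 119.0]
ee_rot: [0.714, -0.688, 0.091, -0.094]
contact_force: [-3.2, 0.1, 2.7]
gripper_width: 13.1
grasp_force: 61.2
```

Contact is light, as before. Now I'll move it back onto the rests.

>>> {"fn": "step_arm", "kwargs": {"motion": [{"dr": [0, 0, 0], "slide": [0, 0.5, -0.2], "jaw": 5}, {"dr": [0, 0, 0], "slide": [0, 1, -0.2], "jaw": 5}, {"dr": [0, 0, 0], "slide": [0, 1.5, -0.2], "jaw": 5}, {"dr": [0, 0, 0], "slide": [0, 2, -0.2], "jaw": 5}, {"dr": [0, 0, 0], "slide": [0, 2.5, -0.2], "jaw": 5}, {"dr": [0, 0, 0], "slide": [0, 3, -0.2], "jaw": 5}, {"dr": [0, 0, 0], "slide": [0, 3.4, -0.2], "jaw": 5}, {"dr": [0, 0, 0], "slide": [0, 3.4, -0.2], "jaw": 5}]}}

```text
clock: 36.9
position: [503.6, -212.2, 118.2]
ee_rot: [0.714, -0.688, 0.091, -0.095]
contact_force: [0.9, 0.1, 4.4]
gripper_width: 13.2
grasp_force: 61.1
```

>>> {"fn": "step_arm", "kwargs": {"motion": [{"dr": [0, 0, 0], "slide": [0, 0.4, 0], "jaw": 5}, {"dr": [0, 0, 0], "slide": [0, 0.8, 0], "jaw": 5}, {"dr": [0, 0, 0], "slide": [0, 1, 0], "jaw": 5}, {"dr": [0, 0, 0], "slide": [0, 1.2, 0], "jaw": 5}, {"dr": [0, 0, 0], "slide": [0, 1.2, 0], "jaw": 5}, {"dr": [0, 0, 0], "slide": [0, 1.2, 0], "jaw": 5}, {"dr": [0, 0, 0], "slide": [0, 1.2, 0], "jaw": 5}, {"dr": [0, 0, 0], "slide": [0, 1.2, 0], "jaw": 5}]}}

```text
clock: 37.9
position: [502.9, -212.2, 118.0]
ee_rot: [0.714, -0.688, 0.092, -0.095]
contact_force: [1.8, -0.9, 5.4]
gripper_width: 13.2
grasp_force: 61.1
```

>>> {"fn": "step_arm", "kwargs": {"motion": [{"dr": [0, 0, 0], "slide": [0, 0, 0], "jaw": 5}, {"dr": [0, 0, 0], "slide": [0, 0, 0], "jaw": 16}, {"dr": [0, 0, 0], "slide": [0, 0, 0], "jaw": 24}, {"dr": [0, 0, 0], "slide": [0, 0, 0], "jaw": 36}, {"dr": [0, 0, 0], "slide": [0, 0, -3], "jaw": 44}, {"dr": [0, 0, 0], "slide": [0, 0, -15], "jaw": 44}, {"dr": [0, 0, 0], "slide": [0, 0, -35], "jaw": 44}, {"dr": [0, 0, 0], "slide": [0, 0, -65], "jaw": 44}]}}

```text
clock: 38.9
position: [484.3, -212.7, 180.9]
ee_rot: [0.714, -0.688, 0.09, -0.094]
contact_force: [0.3, 0.2, 0.5]
gripper_width: 43.9
grasp_force: 0.0
```

```bash
python3 go.py 429.5 181.5 203 -2.9 0
```

```text
slide [-396.    33.3  -31.6] dr [-1.866  0.083  0.622]
pos [ 484.314 -212.7    180.891] h,l 2.1050846942797334 14.926252410937453 F [0.255 0.192 0.471] t 38.9
```

>>> {"fn": "step_arm", "kwargs": {"motion": [{"dr": [0, 0, 0], "slide": [-10, 0, -30], "jaw": 50}, {"dr": [-0.3, 0, 0.1], "slide": [-50, 5, -42], "jaw": 50}, {"dr": [-0.6, 0.02, 0.2], "slide": [-105, 12, -42], "jaw": 50}, {"dr": [-0.9, 0.04, 0.3], "slide": [-165, 18, -42], "jaw": 50}, {"dr": [-1.2, 0.05, 0.4], "slide": [-225, 24, -40], "jaw": 50}, {"dr": [-1.5, 0.06, 0.5], "slide": [-285, 30, -37], "jaw": 50}, {"dr": [-1.75, 0.07, 0.6], "slide": [-335, 33, -34], "jaw": 50}, {"dr": [-1.867, 0.08, 0.622], "slide": [-384, 33.5, -32], "jaw": 50}]}}

```text
clock: 39.9
position: [430.0, 171.2, 203.4]
ee_rot: [-0.689, 0.725, -0.0, 0.001]
contact_force: [0.9, -0.4, -0.3]
gripper_width: 49.7
grasp_force: 0.0
```

>>> {"fn": "step_arm", "kwargs": {"motion": [{"dr": [0, 0, 0], "slide": [-6, 0, 0], "jaw": 50}, {"dr": [0, 0, 0], "slide": [-12, 0, 0], "jaw": 50}, {"dr": [0, 0, 0], "slide": [-12, 0, 0], "jaw": 50}, {"dr": [0, 0, 0], "slide": [-12, 0, 0], "jaw": 50}, {"dr": [0, 0, 0], "slide": [-12, 0, 0], "jaw": 50}, {"dr": [0, 0, 0], "slide": [-12, 0, 0], "jaw": 50}, {"dr": [0, 0, 0], "slide": [-12, 0, 0], "jaw": 50}, {"dr": [0, 0, 0], "slide": [-12, 0, 0], "jaw": 50}]}}

```text
clock: 40.9
position: [431.1, 181.4, 202.5]
ee_rot: [-0.689, 0.725, -0.0, 0.001]
contact_force: [0.3, -0.4, -0.4]
gripper_width: 50.3
grasp_force: 0.0
```

```bash
python3 top.py red w10.png; python3 - <<'E'
from h import *
a=cv2.imread("pics/zw10.png")[:,80:480];b=optics.get_image("scene");c=optics.get_image("side")
s=np.vstack([cv2.resize(b[100:240,100:300],None,fx=2,fy=2),cv2.resize(c[280:420,250:450],None,fx=2,fy=2)])
cv2.imwrite("pics/d10.png",np.hstack([a,s]))
E
```

```text
[431.054 181.433 202.502] [-0.689  0.725 -0.     0.001]
```

View pics/d10.png

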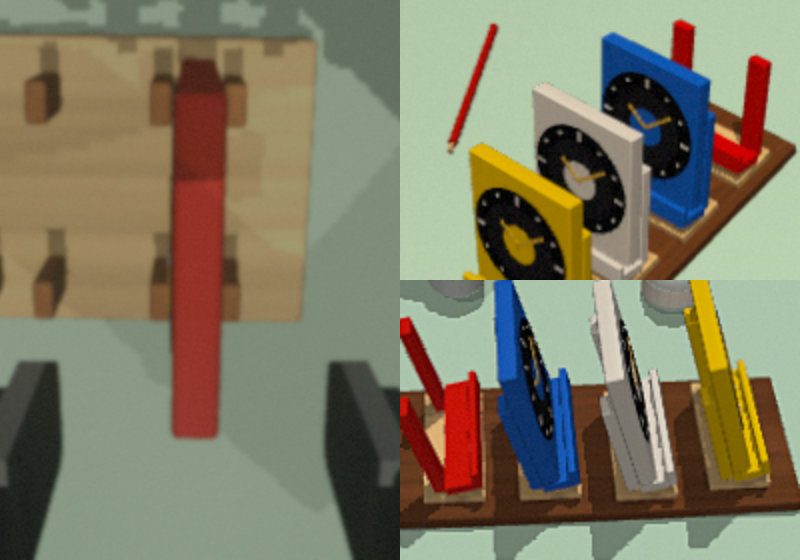

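Blue is home too. The red top edge runs from (280,92) to (275,437).

```bash
python3 off.py 131.5 280 92 275 437
```

```text
world [429.53  182.435 131.5  ] len 100.19760786655573 tool [-0.822  1.67  70.989] ends [ 49.273   2.311 -50.917   1.03 ]
```

>>> {"fn": "step_arm", "kwargs": {"motion": [{"dr": [0, 0, 0], "slide": [-1, 1.5, 15], "jaw": 50}, {"dr": [0, 0, 0], "slide": [-1, 1.5, 40], "jaw": 50}, {"dr": [0, 0, 0], "slide": [-1, 1.5, 65], "jaw": 50}, {"dr": [0, 0, 0], "slide": [-1, 1.5, 85], "jaw": 50}, {"dr": [0, 0, 0], "slide": [-1, 1.5, 95], "jaw": 45}, {"dr": [0, 0, 0], "slide": [-1, 1.5, 97], "jaw": 30}, {"dr": [0, 0, 0], "slide": [-1, 1.5, 97], "jaw": 8}, {"dr": [0, 0, 0], "slide": [-1, 1.5, 97], "jaw": 5}]}}

```text
clock: 42.05
position: [430.1, 182.9, 106.2]
ee_rot: [-0.689, 0.725, -0.0, 0.002]
contact_force: [0.6, -0.0, -0.6]
gripper_width: 12.9
grasp_force: 60.3
```

>>> {"fn": "step_arm", "kwargs": {"motion": [{"dr": [0, 0, 0], "slide": [0, 0, 0], "jaw": 5}, {"dr": [0, 0, 0], "slide": [0, 0, -2], "jaw": 5}, {"dr": [0, 0, 0], "slide": [0, 0, -8], "jaw": 5}, {"dr": [0, 0, 0], "slide": [0, 0, -20], "jaw": 5}, {"dr": [0, 0, 0], "slide": [0, 0, -40], "jaw": 5}, {"dr": [0, 0, 0], "slide": [0, 0, -65], "jaw": 5}, {"dr": [0, 0, 0], "slide": [0, 0, -95], "jaw": 5}, {"dr": [0, 0, 0], "slide": [0, 0, -130], "jaw": 5}]}}

```text
clock: 43.05
position: [429.2, 182.2, 237.0]
ee_rot: [-0.689, 0.725, -0.0, 0.001]
contact_force: [-0.5, -0.1, -1.1]
gripper_width: 12.9
grasp_force: 60.0
```

```bash
python3 go.py 419 -214 235 2.1 15
```

```text
slide [396.2  -9.9   1.9] dr [ 1.864 -0.081 -0.622]
pos [429.191 182.221 236.983] h,l -2.900906427012674 0.07556663299728267 F [-0.536 -0.092 -1.061] t 43.05
```

>>> {"fn": "step_arm", "kwargs": {"motion": [{"dr": [0.2, 0, -0.1], "slide": [30, -1, 0], "jaw": 5}, {"dr": [0.5, -0.01, -0.2], "slide": [80, -2, 1], "jaw": 5}, {"dr": [0.8, -0.03, -0.3], "slide": [138, -4, 1], "jaw": 5}, {"dr": [1.1, -0.05, -0.4], "slide": [197, -5, 1], "jaw": 5}, {"dr": [1.4, -0.06, -0.5], "slide": [256, -7, 2], "jaw": 5}, {"dr": [1.65, -0.07, -0.57], "slide": [314, -8, 2], "jaw": 5}, {"dr": [1.8, -0.08, -0.61], "slide": [366, -9, 2], "jaw": 5}, {"dr": [1.87, -0.08, -0.622], "slide": [396, -10, 2], "jaw": 5}]}}

```text
clock: 44.05
position: [418.7, -215.7, 234.3]
ee_rot: [0.713, -0.689, 0.092, -0.095]
contact_force: [0.5, 0.4, -1.5]
gripper_width: 12.9
grasp_force: 60.0
```

```bash
python3 go.py 430.4 -214 133 2.1 15
```

```text
slide [ -1.3  15.1 100.9] dr [-0.017 -0.007 -0.015]
pos [ 418.703 -215.668  234.321] h,l 1.9675575746875034 15.125022664117376 F [ 0.534  0.402 -1.455] t 44.05
```

>>> {"fn": "step_arm", "kwargs": {"motion": [{"dr": [0, 0, 0], "slide": [1, 5, 10], "jaw": 5}, {"dr": [0, 0, 0], "slide": [1, 12, 28], "jaw": 5}, {"dr": [0, 0, 0], "slide": [1, 14.5, 45], "jaw": 5}, {"dr": [0, 0, 0], "slide": [1, 14.5, 60], "jaw": 5}, {"dr": [0, 0, 0], "slide": [1, 14.5, 75], "jaw": 5}, {"dr": [0, 0, 0], "slide": [1, 14.5, 88], "jaw": 5}, {"dr": [0, 0, 0], "slide": [1, 14.5, 97], "jaw": 5}, {"dr": [0, 0, 0], "slide": [1, 14.5, 101], "jaw": 5}]}}

```text
clock: 45.05
position: [431.7, -213.7, 131.6]
ee_rot: [0.714, -0.688, 0.091, -0.094]
contact_force: [-0.2, 0.1, -0.7]
gripper_width: 13.4
grasp_force: 60.0
```

```bash
python3 go.py 434 -214 118.7 2.1 15
```

```text
slide [ 0.3  1.2 13.1] dr [-0.002  0.002  0.003]
pos [ 431.746 -213.747  131.612] h,l 2.126840701604355 15.00644355168596 F [-0.195  0.114 -0.686] t 45.05
```

>>> {"fn": "step_arm", "kwargs": {"motion": [{"dr": [0, 0, 0], "slide": [0, 0.5, 3], "jaw": 5}, {"dr": [0, 0, 0], "slide": [0, 1, 6], "jaw": 5}, {"dr": [0, 0, 0], "slide": [0, 1, 8], "jaw": 5}, {"dr": [0, 0, 0], "slide": [0, 1, 9.5], "jaw": 5}, {"dr": [0, 0, 0], "slide": [0, 1, 10.5], "jaw": 5}, {"dr": [0, 0, 0], "slide": [0, 1, 11], "jaw": 5}, {"dr": [0, 0, 0], "slide": [0, 1, 11.5], "jaw": 5}, {"dr": [0, 0, 0], "slide": [0, 1, 12], "jaw": 5}]}}

```text
clock: 46.05
position: [434.0, -213.9, 120.3]
ee_rot: [0.714, -0.688, 0.091, -0.094]
contact_force: [-0.4, 0.5, -1.3]
gripper_width: 12.7
grasp_force: 60.0
```

>>> {"fn": "step_arm", "kwargs": {"motion": [{"dr": [0, 0, 0], "slide": [0, 0, 0.3], "jaw": 5}, {"dr": [0, 0, 0], "slide": [0, 0, 0.6], "jaw": 5}, {"dr": [0, 0, 0], "slide": [0, 0, 0.9], "jaw": 5}, {"dr": [0, 0, 0], "slide": [0, 0, 1.2], "jaw": 5}, {"dr": [0, 0, 0], "slide": [0, 0, 1.5], "jaw": 5}, {"dr": [0, 0, 0], "slide": [0, 0, 1.7], "jaw": 5}, {"dr": [0, 0, 0], "slide": [0, 0, 1.9], "jaw": 5}, {"dr": [0, 0, 0], "slide": [0, 0, 2], "jaw": 5}]}}

```text
clock: 47.05
position: [434.4, -214.1, 119.1]
ee_rot: [0.714, -0.688, 0.091, -0.094]
contact_force: [-3.8, 0.2, 7.2]
gripper_width: 13.2
grasp_force: 61.3
```

>>> {"fn": "step_arm", "kwargs": {"motion": [{"dr": [0, 0, 0], "slide": [0, 0.5, -0.4], "jaw": 5}, {"dr": [0, 0, 0], "slide": [0, 1, -0.4], "jaw": 5}, {"dr": [0, 0, 0], "slide": [0, 1.5, -0.4], "jaw": 5}, {"dr": [0, 0, 0], "slide": [0, 2, -0.4], "jaw": 5}, {"dr": [0, 0, 0], "slide": [0, 2.5, -0.4], "jaw": 5}, {"dr": [0, 0, 0], "slide": [0, 3, -0.4], "jaw": 5}, {"dr": [0, 0, 0], "slide": [0, 3.4, -0.4], "jaw": 5}, {"dr": [0, 0, 0], "slide": [0, 3.4, -0.4], "jaw": 5}]}}

```text
clock: 48.05
position: [432.0, -214.3, 118.4]
ee_rot: [0.714, -0.688, 0.092, -0.095]
contact_force: [1.0, 0.2, 4.7]
gripper_width: 12.6
grasp_force: 60.8
```

>>> {"fn": "step_arm", "kwargs": {"motion": [{"dr": [0, 0, 0], "slide": [0, 0.3, 0], "jaw": 5}, {"dr": [0, 0, 0], "slide": [0, 0.6, 0], "jaw": 5}, {"dr": [0, 0, 0], "slide": [0, 0.9, 0], "jaw": 5}, {"dr": [0, 0, 0], "slide": [0, 0.9, 0], "jaw": 5}, {"dr": [0, 0, 0], "slide": [0, 0.9, 0], "jaw": 5}, {"dr": [0, 0, 0], "slide": [0, 0.9, 0], "jaw": 5}, {"dr": [0, 0, 0], "slide": [0, 0.9, 0], "jaw": 5}, {"dr": [0, 0, 0], "slide": [0, 0.9, 0], "jaw": 5}]}}

```text
clock: 49.05
position: [431.1, -214.3, 118.2]
ee_rot: [0.714, -0.688, 0.092, -0.095]
contact_force: [1.5, 0.1, 6.0]
gripper_width: 13.3
grasp_force: 60.8
```

Same as blue, so I'll release it.

>>> {"fn": "step_arm", "kwargs": {"motion": [{"dr": [0, 0, 0], "slide": [0, 0, 0], "jaw": 5}, {"dr": [0, 0, 0], "slide": [0, 0, 0], "jaw": 16}, {"dr": [0, 0, 0], "slide": [0, 0, 0], "jaw": 24}, {"dr": [0, 0, 0], "slide": [0, 0, 0], "jaw": 36}, {"dr": [0, 0, 0], "slide": [0, 0, -3], "jaw": 44}, {"dr": [0, 0, 0], "slide": [0, 0, -15], "jaw": 44}, {"dr": [0, 0, 0], "slide": [0, 0, -35], "jaw": 44}, {"dr": [0, 0, 0], "slide": [0, 0, -65], "jaw": 44}]}}

```text
clock: 50.05
position: [412.5, -214.6, 181.1]
ee_rot: [0.714, -0.688, 0.09, -0.094]
contact_force: [0.6, 2.0, 0.4]
gripper_width: 44.3
grasp_force: 0.0
```

>>> {"fn": "step_arm", "kwargs": {"motion": [{"dr": [0, 0, 0], "slide": [0, 0, -20], "jaw": 44}, {"dr": [0, 0, 0], "slide": [-20, 0, -40], "jaw": 44}, {"dr": [0, 0, 0], "slide": [-60, 0, -60], "jaw": 44}, {"dr": [0, 0, 0], "slide": [-100, 0, -70], "jaw": 44}, {"dr": [0, 0, 0], "slide": [-140, 0, -70], "jaw": 44}, {"dr": [0, 0, 0], "slide": [-170, 0, -70], "jaw": 44}, {"dr": [0, 0, 0], "slide": [-180, 0, -70], "jaw": 44}, {"dr": [0, 0, 0], "slide": [-180, 0, -70], "jaw": 44}]}}

```text
clock: 51.05
position: [388.2, -35.0, 248.6]
ee_rot: [0.714, -0.687, 0.091, -0.095]
contact_force: [-0.4, 0.2, 0.1]
gripper_width: 43.9
grasp_force: 0.0
```

```bash
python3 - <<'E'
from h import *
b=snap("scene","cF.png")[1];c=snap("side","sF.png")[1]
cv2.imwrite("pics/dF.png",np.hstack([cv2.resize(b[90:340,100:300],None,fx=2,fy=2),cv2.resize(c[240:490,240:440],None,fx=2,fy=2)]))
E
```

```text
Traceback (most recent call last):
ValueError: all the input array dimensions except for the concatenation axis must match exactly, but along dimension 0, the array at index 0 has size 500 and the array at index 1 has size 480
```

```bash
python3 - <<'E'
import cv2,numpy as np
b=cv2.imread("pics/cF.png");c=cv2.imread("pics/sF.png")
cv2.imwrite("pics/dF.png",np.hstack([cv2.resize(b[90:330,100:300],None,fx=2,fy=2),cv2.resize(c[230:470,240:440],None,fx=2,fy=2)]))
E
```

```text
(no output)
```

View pics/dF.png

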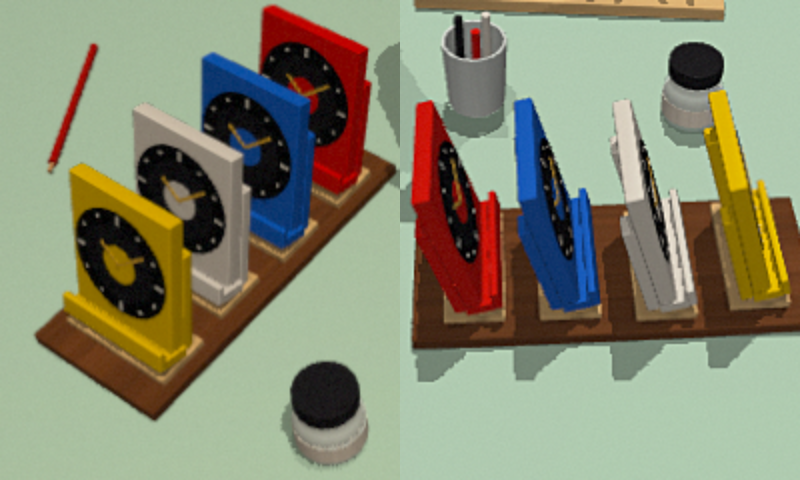

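All four clocks stand home, leaning on their rests with their feet on the sills. The jar and cup haven't moved.

```bash
python3 -c "
from bench import arm
print(arm.job_done())"
```

```text
the job is handed in; nothing more can be done
None
```

All four clocks were set in their own-colour bays in the order yellow, white, blue, red (farthest to nearest), let go leaning on their rests, and the job was handed in at about 51 s; the final pictures show them all in place, with the jar and cup where they started.

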